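# Square up hexagonal test coupons, test face up

### The job

Get the three hexagonal coupons ready for the surface check: roll every one whose blue test face is not on top over on the mat, flat by flat, until its blue face is up - roll them, do not pick them up off the mat. Then take the straightedge by its grip and, with its flat working face, push all three together, lengthwise, until they sit snug and square against the end stop of the plate, and finally stand the straightedge back on the worktop, off the plate, leaving the things lying round about undisturbed.

Things in the scene. Friction and masses are not known exactly. Their poses are not given: they have to be found in the camera images.
- coupon_a: Hexagonal steel-grey bar, 26 mm across flats, 30 mm across corners, flats 15 mm wide, 64 mm long, 0.14 to 0.28 kg. One flat, the test face, is lacquered blue round a bright polished window; a blue tick on both ends lies next to it. Origin mid-bar; x along the bar, roughly towards the end stop; +z out of the blue face (up when that is on top).
- coupon_b: Same shape and frame as coupon_a. A coupon lies on one flat, its origin 13 mm above the mat. Pushed at its side corner, inward and upward, it tips over its opposite lower edge on to the next flat and so walks 15 mm sideways for each 60 degrees.
- coupon_c: Same shape and frame as coupon_a. Of the three coupons one starts one flat (60 degrees) off, one two flats (120 degrees) off and one right; where each lies varies.
- coupon_a_far (a point): Centre of the end face of coupon_a that looks at the end stop (32 mm along its +x).
- coupon_b_far (a point): Centre of the end face of coupon_b that looks at the end stop (32 mm along its +x).
- coupon_c_far (a point): Centre of the end face of coupon_c that looks at the end stop (32 mm along its +x).
- coupon_a_near (a point): Centre of the end face of coupon_a that looks away from the end stop, to the robot (32 mm along its -x).
- coupon_b_near (a point): Centre of the end face of coupon_b that looks away from the end stop, to the robot (32 mm along its -x).
- coupon_c_near (a point): Centre of the end face of coupon_c that looks away from the end stop, to the robot (32 mm along its -x).
- plate: Fixed aluminium plate, 190 (x) x 310 (y) mm; its top, a grey-green non-slip mat (friction about 0.9), is 12 mm above the worktop. Origin: centre of the underside. End stop along the far (+x) edge: inner face at x = +81 mm, 14 mm thick, 19.5 mm above the mat; other sides open. Coupons start about 95 mm apart in y, along x within 6 degrees, 40 to 70 mm short of the stop.
- straightedge: Aluminium angle, 280 mm long (y), 0.3 kg, standing left of the plate; z up. Origin: mid length, underside, in the plane of the working face, which looks to +x (26 mm high, 8 mm thick). Foot 5 mm thick back to x = -34 mm. Black grip 14 mm thick (x = -27 to -13 mm), 64 mm long, up to z = 65 mm: take it from above across its thickness, fingers above z = 30 mm.
- caliper: Sliding caliper, 66x194x11 mm, lying on the worktop at the robot's right of the plate; bystander. Origin under its middle.
- marker: Blue marker pen, 11x132x12 mm, lying between the robot and the plate; bystander. Origin under its middle.
- timer: White bench timer, 56x64x19 mm, beyond and left of the plate; bystander. Origin under its middle.
- dropper: Amber dropper bottle with black bulb, 32 mm wide, 97 mm tall, standing beyond the end stop; bystander. Origin under its middle.
There are look-alikes about, which are no part of the job. What is shaped like the coupon_b but yellow is not meant. Leave any green look-alike of the coupon_a alone.

How it is judged:
By the outcome, as a careful person would: the job done as asked, in the order asked, and still so for the second after the job is handed in, with the robot touching nothing.
It also fails if it takes over 66 s, if anything falls off the work surface, if the arm or the gripper's body presses on something with over 40 N, if the wrist force passes 120 N, or if a joint passes its speed limit or range.

### The arm

A 7-joint arm with a two-finger parallel gripper is mounted at the origin on a cart in front of the work surface, level with it; the furniture and walls round the work are solid. World frame = base frame: x ahead of the robot, y to its left, z up, the work surface at z = 0. Lengths are in m, angles in rad, forces in N, time in s.
With the tool pointing down it reaches from about 0.4 to 0.9 m from the base axis. Payload 5.5 kg.
Tool frame: the origin (TCP) lies at the very end of the fingers, on their centre line; the grasp point (between the pads) lies 19 mm behind it; z points along the fingers, y is the direction in which the jaws open and shut (so a half turn about z gives the same grasp; the last joint's range is limited). The gripper opens to 85 mm and grips with 20 to 120 N. Pads are 22 mm wide; open, the fingers measure 114 mm over their backs; the gripper's body (76 mm by 85 mm) begins 54 mm behind the grasp point. The pads swing forward as they close: fully open they stand 13 mm farther back than shut.
Start: joints at [1.53, 0.501, -0.427, 1.55, 0.221, 1.138, -0.21], TCP at [0.194, -0.62, 0.231] pointing down, gripper open.
Joint ranges: [-2.88, 2.88], [-0.31, 2.03], [-1.54, 1.56], [0.2, 2.42], [-1.41, 4.55], [0.19, 2.02], [-2.57, 2.57]. Speed limits (rad/s): [2.57, 2.57, 3.14, 3.14, 3.14, 3.14, 3.14].

### API

Orientations are given as a 3x3 rotation matrix whose columns are the frame's x, y, z axes.
In Python, from cell import manip gives the robot as it stands.
- The arm moves only by the shell command python3 -m pendant 'ROWS' [FORCE]. ROWS is JSON, a list of rows, each a list of 3 entries, a list of its own where there are three numbers: the finger opening in cm, from 0 to 8.54, then the shift along the tool's x, y, z in cm, then the turn about the tool's z in degrees. A call has 1 to 5 rows; each row is the pose to reach, as a shift and turn from the pose commanded when the call began, along the tool's axes at that moment; what a row does not reach only later rows make up. A row lasts 1/10 s, in which the tool goes at most 50 mm and 8.59 degrees, less where a joint would pass 70% of its speed; a pose out of reach is approached as far as the arm can. A call with a gripper value outside its range is refused whole. The fingers move at their own pace and stop on an object; FORCE is the grip in N (left out, the last holds). Time passes only in rows, so rows that repeat a pose let the fingers close. It gives the time, the measured TCP pose, the force and the opening at its end, in the units of the state.
- manip.state(): the state, without advancing time (a new reading comes with each control period).
- manip.camera(name): name is "side" or "top"; returns a dict with "frame" (420x560x3 uint8, blue, green, red), "mtx" (3x3 intrinsics, pixels), "k1" (the pictures are not rectified: a ray, as slopes to the right and down, at radius r is drawn at 1 + k1 r^2 times it, then the intrinsics apply), "origin" and "orientation" of the camera in the world. Camera axes: x right, y up, looking along -z (the intrinsics and any distortion apply to the point x, -y, -z); pixel columns grow to the right and rows downward; lengths in m; the calibration is good to about 2 mm. A picture is of the moment at which its call begins. There is no depth.
- manip.sign_off(): hands the job in, once; it reports no verdict.
The state is a dict: "t": time; "qpos": joint angles; "joint_vel": joint speeds; "joint_torque": joint torques, N m; "ee_pos": TCP position; "eef_rot": TCP orientation; "ft_force": force on the tool from outside, world axes, zero at the start; "ft_torque": the same for the moment, N m; "gripper_width": finger opening in m.
Only numpy, scipy, OpenCV 4.12 (cv2) and the standard library are available. Lean on these libraries where they do the work, as an engineer would, in place of code of your own. Each camera call takes 0.05 s, during which the arm holds its last target. There are 200 camera calls.

## Working session

There is one attempt and no reset: what is moved stays moved. The work goes in short steps, Python scripts to look and compute and a shell command to move; the robot and the scene stay as the last step left them, time stands still between calls to the robot, and variables do not carry over. Pictures are saved under pics/ and viewed, about 8 in all and at most 12, crops included, and the job is handed in when it is done.

```bash
mkdir -p pics; ls; cat > h.py <<'E'
import numpy as np, cv2
from cell import manip
def cam(n): return manip.camera(n)
def ray(c,u,v):
    K=np.array(c['mtx']);d=np.array([[(u-K[0,2])/K[0,0],(v-K[1,2])/K[1,1]]])
    xd=d[0];r=np.linalg.norm(xd);x=xd.copy()
    for _ in range(30): x=xd/(1+c['k1']*(x@x))
    w=np.array(c['orientation'])@np.array([x[0],-x[1],-1.])
    return np.array(c['origin']),w
def plane(c,u,v,z):
    o,w=ray(c,u,v); return o+w*(z-o[2])/w[2]
def proj(c,p):
    q=np.array(c['orientation']).T@(np.array(p)-np.array(c['origin']))
    x=np.array([q[0],-q[1]])/-q[2]; x=x*(1+c['k1']*(x@x)); K=np.array(c['mtx'])
    return np.array([K[0,0]*x[0]+K[0,2],K[1,1]*x[1]+K[1,2]])
E
python3 - <<'E'
from h import *
for n in('top','side'):
    c=cam(n);cv2.imwrite(f'pics/{n}0.png',c['frame']);print(n,c['mtx'],c['k1'],c['origin'],c['orientation'])
s=manip.state();print({k:np.round(v,3).tolist() for k,v in s.items()})
E
```

```text
pics
top [[398.18678992   0.         280.69720832]
 [  0.         398.18678992 208.18656846]
 [  0.           0.           1.        ]] -0.1157388425953292 [0.36982799 0.07463498 1.20442504] [[ 0.01052251  0.98225061 -0.18727792]
 [-0.99976262  0.00676108 -0.02071217]
 [-0.01907834  0.18745141  0.98208858]]
side [[500.93349557   0.         277.71739714]
 [  0.         500.93349557 211.33732293]
 [  0.           0.           1.        ]] 0.04831818879818422 [-0.37896232  0.28146996  0.58570192] [[-0.20090604  0.47682718 -0.85572928]
 [-0.97955958 -0.08887782  0.18045435]
 [ 0.00999019  0.87449218  0.48493672]]
{'t': 0.1, 'qpos': [1.53, 0.502, -0.427, 1.551, 0.221, 1.138, -0.21], 'joint_vel': [-0.003, -0.002, -0.0, -0.002, 0.0, -0.0, -0.001], 'joint_torque': [-0.01, -57.081, -5.838, -28.175, 0.01, 0.006, 0.0], 'ee_pos': [0.194, -0.62, 0.23], 'eef_rot': [[0.954, 0.299, -0.0], [0.299, -0.954, 0.002], [0.0, -0.002, -1.0]], 'ft_force': [-0.311, 0.204, -0.031], 'ft_torque': [0.014, -0.007, -0.03], 'gripper_width': 0.085}
```

View pics/top0.png

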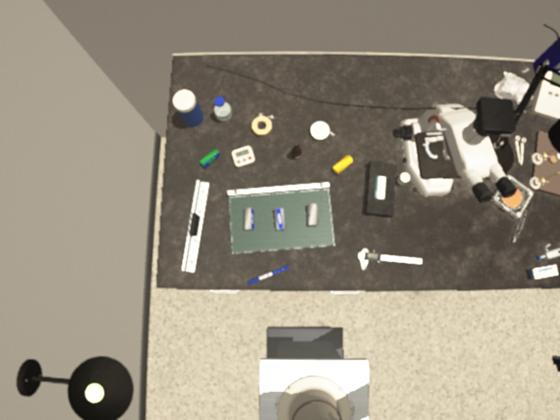

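View pics/side0.png

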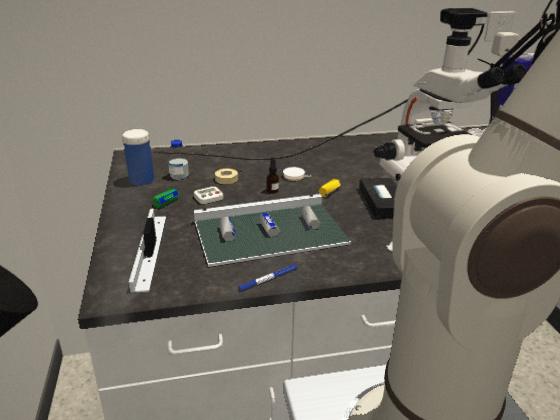

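```bash
python3 - <<'E'
from h import *
a=cv2.imread('pics/top0.png')[175:260,175:345]; b=cv2.imread('pics/side0.png')[190:270,185:355]
a=cv2.resize(a,(680,340),interpolation=cv2.INTER_CUBIC);b=cv2.resize(b,(680,320)[:2],interpolation=cv2.INTER_CUBIC)[:255]
cv2.imwrite('pics/crop1.png',np.vstack([a,b]))
c=cam('top')
for n,(u,v) in dict(plTL=(229,193),plBL=(233,253),plBR=(334,246),plTR=(328,185)).items(): print(n,plane(c,u,v,.012).round(3))
for u,v in((249,219),(280,219),(312,214)): print(plane(c,u,v,.038).round(3))
print(plane(c,195,224,.06).round(3))
E
```

```text
plTL [0.644 0.26  0.012]
plBL [0.459 0.242 0.012]
plBR [ 0.483 -0.061  0.012]
plTR [ 0.671 -0.045  0.012]
[0.559 0.193 0.038]
[0.56  0.101 0.038]
[0.575 0.006 0.038]
[0.539 0.35  0.06 ]
```

View pics/crop1.png

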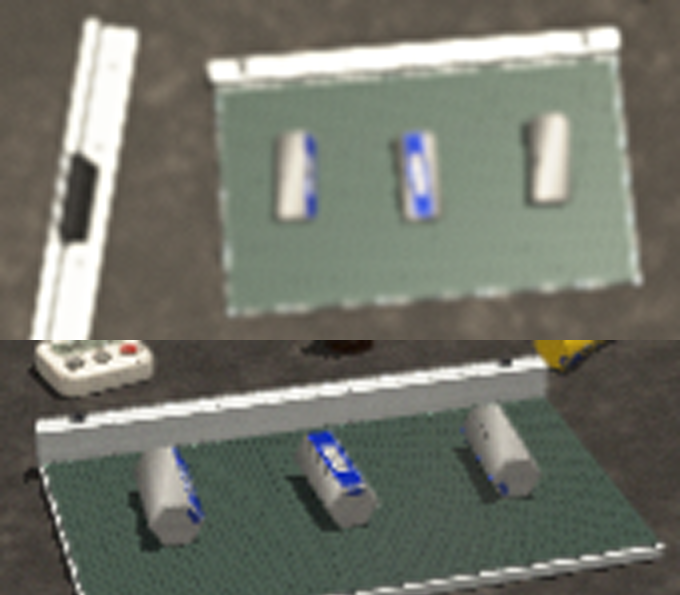

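Candidates: on the mat, left bar (249,219) has its blue on the upper-right flat (60° off). The middle bar (280,219) has blue on top. The right bar (312,214) shows no blue on top, only a tick low on its left (120° off). Look-alikes are the green bar (209,158) and the yellow one (343,164), both off the plate, so I leave them. The blue marker (267,275) is a bystander. The straightedge grip is at (195,224). Next I measure.

```bash
cat >> h.py <<'E'
def go(x,y,z,yaw):
    "shift (cm, tool axes) and turn (deg) from the present pose to TCP x,y,z with tool-x yaw (deg)"
    s=manip.state();R=np.array(s['eef_rot']);d=R.T@(np.array([x,y,z])-s['ee_pos'])*100
    w=np.degrees(np.arctan2(R[1,0],R[0,0]))
    return d.round(2).tolist(), round((w-yaw+180)%360-180,1)
def coupons(c,roi=((225,345),(190,250))):
    f=c['frame'].astype(int);b,g,r=f[...,0],f[...,1],f[...,2]
    m=((r>g-4)&(g>75)|((b>r+45)&(b>g+35))).astype(np.uint8)*255
    k=np.zeros_like(m);(u0,u1),(v0,v1)=roi;k[v0:v1,u0:u1]=m[v0:v1,u0:u1]
    n,L,st,ce=cv2.connectedComponentsWithStats(k);out=[]
    for i in range(1,n):
        if 80<st[i,4]<500:
            pts=np.argwhere(L==i)[:,::-1]
            P=np.array([plane(c,u,v,.025)[:2] for u,v in pts]);q=P.mean(0)
            _,vv=np.linalg.eigh(np.cov((P-q).T));a=vv[:,1]*np.sign(vv[0,1])
            e=(P-q)@a;t=(P-q)@np.array([-a[1],a[0]])
            out.append((ce[i].round(1).tolist(),int(st[i,4]),q.round(4).tolist(),round(float(np.degrees(np.arctan2(a[1],a[0]))),1),round(np.ptp(e),3),round(np.ptp(t),3)))
    return out
E
python3 - <<'E'
from h import *
c=cam('top')
for o in coupons(c): print(o)
f=c['frame'].astype(int);b,g,r=f[...,0],f[...,1],f[...,2]
m=((g>r+6)&(g>50)).astype(np.uint8)*255
m[:150]=0;m[270:]=0;m[:,:222]=0;m[:,345:]=0
m=cv2.morphologyEx(m,cv2.MORPH_CLOSE,np.ones((3,3)));cs=max(cv2.findContours(m,0,1)[0],key=cv2.contourArea)
P=np.array([plane(c,*p[0],.012)[:2] for p in cs],np.float32);print('mat',cv2.minAreaRect(P),cv2.boxPoints(cv2.minAreaRect(P)).round(3).tolist())
# straightedge
s=np.zeros(f.shape[:2],np.uint8);s[165:290,170:222]=(f.min(2)[165:290,170:222]>110)*255
cs=max(cv2.findContours(s,0,1)[0],key=cv2.contourArea);
P=np.array([plane(c,*p[0],.005)[:2] for p in cs],np.float32);print('se@z5mm',cv2.minAreaRect(P),cv2.boxPoints(cv2.minAreaRect(P)).round(3).tolist())
k=np.zeros_like(s);k[205:245,180:207]=(f.max(2)[205:245,180:207]<30)*255
n,L,st,ce=cv2.connectedComponentsWithStats(k);i=1+st[1:,4].argmax();print('grip',st[i],ce[i],plane(c,*ce[i],.05).round(3))
E
```

```text
([311.9, 214.5], 236, [0.5761, 0.0055], 0.5, np.float64(0.067), np.float64(0.031))
([248.2, 218.7], 202, [0.5618, 0.1969], 2.0, np.float64(0.064), np.float64(0.028))
([279.3, 218.9], 209, [0.5621, 0.1034], 6.8, np.float64(0.067), np.float64(0.032))
mat ((0.5585901737213135, 0.09987325966358185), (0.17146873474121094, 0.30651038885116577), 5.0150980949401855) [[0.46000000834465027, 0.24500000476837158], [0.4869999885559082, -0.05999999865889549], [0.6570000052452087, -0.04500000178813934], [0.6309999823570251, 0.25999999046325684]]
se@z5mm ((0.5445629358291626, 0.3626454770565033), (0.04800369217991829, 0.2902023494243622), 83.09072875976562) [[0.39800000190734863, 0.35600000619888306], [0.6859999895095825, 0.32100000977516174], [0.6909999847412109, 0.36899998784065247], [0.40299999713897705, 0.40400001406669617]]Traceback (most recent call last):
  File "<stdin>", line 14, in <module>
ValueError: attempt to get argmax of an empty sequence
```

```bash
python3 - <<'E'
from h import *
a=cv2.imread('pics/top0.png')[170:280,170:225]; b=cv2.imread('pics/side0.png')[200:300,120:180]
a=cv2.resize(a,None,fx=5,fy=5,interpolation=cv2.INTER_CUBIC);b=cv2.resize(b,None,fx=5.5,fy=5.5,interpolation=cv2.INTER_CUBIC)
cv2.imwrite('pics/crop2.png',np.hstack([a,b]))
E
```

```text
(no output)
```

View pics/crop2.png

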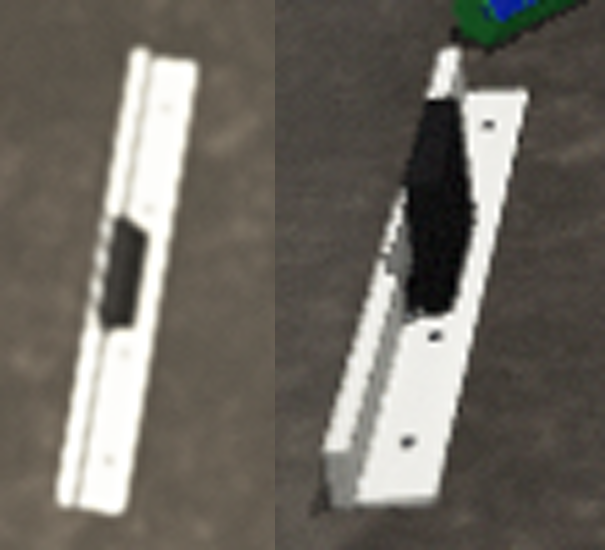

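The top view shows the straightedge lying roughly along world x at yaw about -7°. Its wall and working face are on the +y (left) side, the foot faces the plate, and the black grip is at about (195,224). I'll move to beside the right coupon with the fingers closed.

```bash
python3 -m pendant '[[0,[56,-53,3],-73],[0,[56,-53,3],-73],[0,[56,-53,3],-73],[0,[56,-53,3],-73],[0,[56,-53,3],-73]]' 60; python3 -c "
from h import *
print(go(.576,.055,.10,90.5), manip.state()['qpos'])"
```

```text
t: 0.7
ee_pos: [0.3168, -0.4002, 0.2215]
eef_rot: [[0.489, 0.872, -0.0], [0.872, -0.489, -0.0], [-0.0, 0.0, -1.0]]
ft_force: [0.9, -0.9, -0.3]
gripper_width: 0.0124
([52.39, 0.35, 12.13], np.float64(-29.8)) [ 1.4350624   0.29908518 -0.69117385  1.90088451  0.22281913  1.01851935
  0.13687032]
```

```bash
python3 -m pendant '[[0,[25,0,2],-15],[0,[25,0,2],-30],[0,[25,0,2],-30],[0,[25,0,2],-30],[0,[25,0,2],-30]]' ; python3 -c "
from h import *
print(go(.576,.055,.10,90.5), manip.state()['qpos'])"
```

```text
t: 1.2
ee_pos: [0.4399, -0.1839, 0.2017]
eef_rot: [[-0.008, 1.0, 0.0], [1.0, 0.008, -0.001], [-0.001, 0.0, -1.0]]
ft_force: [2.1, -1.2, 0.1]
gripper_width: 0.0001
([23.79, 13.8, 10.16], np.float64(-0.0)) [ 1.1119509   0.30725294 -0.89563282  1.99271518  0.29037858  0.97262564
  0.08129934]
```

```bash
python3 -m pendant '[[0,[24,14,10],0],[0,[24,14,10],0],[0,[24,14,10],0],[0,[24,14,10],0],[0,[24,14,10],0]]' ; python3 -m pendant '[[0,[0,0,0],0],[0,[0,0,0],0]]'; python3 -c "
from h import *
print(go(.576,.042,.015,90.5), manip.state()['qpos'],go(.576,.055,.10,90.5))"
```

```text
t: 1.7
ee_pos: [0.5573, 0.0199, 0.1161]
eef_rot: [[-0.006, 1.0, -0.0], [1.0, 0.006, -0.0], [-0.0, -0.0, -1.0]]
ft_force: [1.6, -1.2, 0.2]
gripper_width: 0.0001
t: 1.9
ee_pos: [0.5562, 0.0207, 0.1163]
eef_rot: [[-0.011, 1.0, -0.002], [1.0, 0.011, 0.001], [0.001, -0.002, -1.0]]
ft_force: [-0.5, -0.9, 0.8]
gripper_width: -0.0004
([2.09, 2.02, 10.12], np.float64(0.1)) [ 0.52904863  0.5809677  -0.79795787  1.87275434  0.51927069  0.9100255
 -0.50683546] ([3.4, 2.02, 1.63], np.float64(0.1))
```

```bash
python3 -m pendant '[[0,[2.4,2,3],0],[0,[2.4,2,7],0],[0,[2.4,2,10.1],0],[0,[2.4,2,10.1],0],[0,[2.4,2,10.1],0]]' ; python3 -c "
from h import *
print(go(.576,.0315,.015,90.5))
c=cam('side')
cv2.imwrite('pics/s1.png',cv2.resize(c['frame'][170:290,180:380],(800,480),interpolation=cv2.INTER_CUBIC))"
```

```text
t: 2.4
ee_pos: [0.5761, 0.0402, 0.0159]
eef_rot: [[-0.004, 1.0, -0.001], [1.0, 0.004, -0.001], [-0.001, -0.001, -1.0]]
ft_force: [-0.1, -0.5, 0.4]
gripper_width: -0.0005
([-0.87, -0.02, 0.09], np.float64(-0.3))
```

View pics/s1.png

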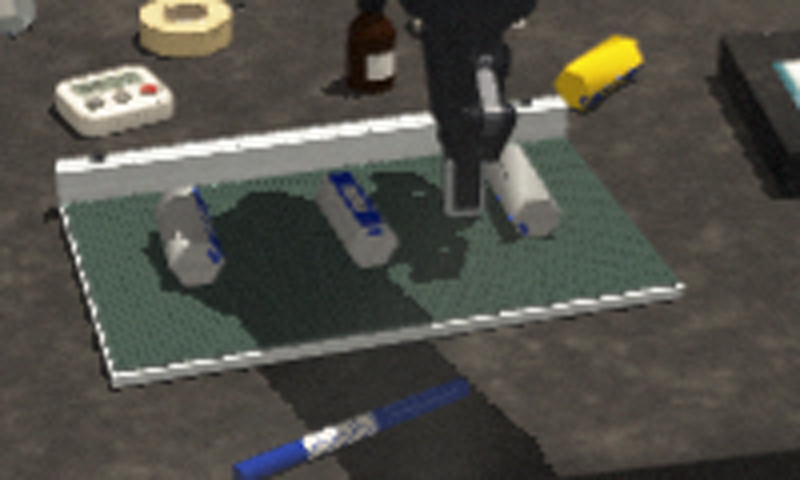

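The side view shows the closed fingers at (462,190) just left of the right coupon, whose blue tick at (520,228) is low on the left, as expected. Next is first contact, then the rolling arc.

```bash
python3 -m pendant '[[0,[-0.4,0,0],0],[0,[-0.7,0,0],0],[0,[-0.9,0,0],0],[0,[-1.0,0,0],0]]' ; python3 -m pendant '[[0,[-0.13,0,-0.19],0],[0,[-0.26,0,-0.37],0],[0,[-0.42,0,-0.53],0],[0,[-0.58,0,-0.69],0]]';python3 -m pendant '[[0,[-0.19,0,-0.13],0],[0,[-0.37,0,-0.26],0],[0,[-0.58,0,-0.36],0],[0,[-0.80,0,-0.46],0],[0,[-1.0,0,-0.52],0]]'; python3 - <<'E'
from h import *
c=cam('side')
cv2.imwrite('pics/s2.png',cv2.resize(c['frame'][170:290,180:380],(800,480),interpolation=cv2.INTER_CUBIC))
E
```

```text
t: 2.85
ee_pos: [0.5767, 0.0324, 0.0164]
eef_rot: [[-0.006, 1.0, 0.001], [1.0, 0.006, 0.0], [0.0, 0.001, -1.0]]
ft_force: [0.1, 1.3, 0.6]
gripper_width: 0.0
t: 3.25
ee_pos: [0.5766, 0.0269, 0.0231]
eef_rot: [[-0.007, 1.0, 0.0], [1.0, 0.007, 0.0], [0.0, 0.0, -1.0]]
ft_force: [0.1, -0.7, 0.0]
gripper_width: 0.0001
t: 3.75
ee_pos: [0.5766, 0.0165, 0.0282]
eef_rot: [[-0.006, 1.0, -0.0], [1.0, 0.006, -0.0], [-0.0, -0.0, -1.0]]
ft_force: [-0.3, 0.9, -0.1]
gripper_width: 0.0004
```

View pics/s2.png

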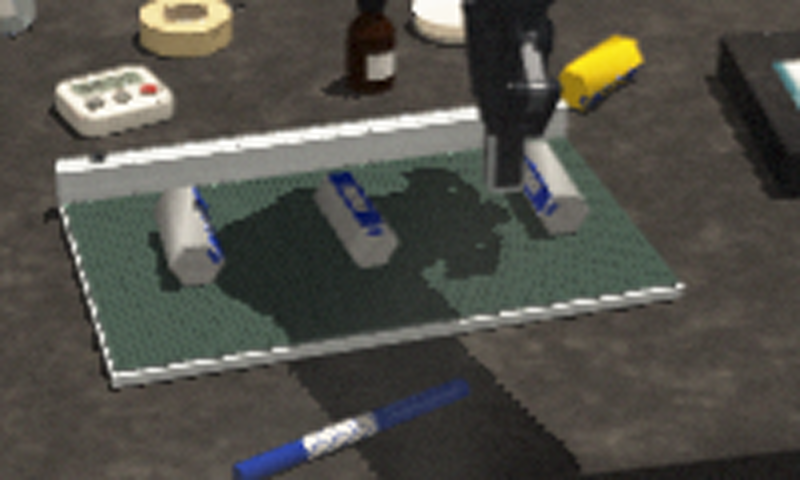

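Rolled once: the blue face is now on the upper-left flat (540,185). I'll back off, lower, and measure it for the second roll.

```bash
python3 -m pendant '[[0,[0.6,0,0],0],[0,[1.1,0,0.4],0],[0,[1.1,0,1.2],0],[0,[1.1,0,1.25],0]]' ; python3 - <<'E'
from h import *
c=cam('top')
for o in coupons(c): print(o)
c=cam('side');o=manip.state()['ee_pos'];print(o)
for o in coupons(c,((215,345),(200,245))): print(o)
E
```

```text
t: 4.2
ee_pos: [0.5755, 0.0283, 0.0143]
eef_rot: [[-0.008, 1.0, -0.002], [1.0, 0.008, -0.0], [-0.0, -0.002, -1.0]]
ft_force: [-0.4, -0.3, 0.0]
gripper_width: -0.0
([279.3, 218.9], 222, [0.5619, 0.1035], 5.4, np.float64(0.069), np.float64(0.033))
([247.8, 218.5], 190, [0.5624, 0.198], 0.0, np.float64(0.067), np.float64(0.027))
[0.57596122 0.02789435 0.01490597]
([317.0, 217.2], 223, [0.568, -0.0091], -4.1, np.float64(0.101), np.float64(0.033))
([268.6, 225.4], 230, [0.5524, 0.1052], 5.2, np.float64(0.1), np.float64(0.03))
```

```bash
python3 -m pendant '[[0,[-0.5,0,0],0],[0,[-0.9,0,0],0],[0,[-1.1,0,0],0],[0,[-1.25,0,0],0],[0,[-1.35,0,0],0]]' ; python3 -m pendant '[[0,[-0.13,0,-0.19],0],[0,[-0.26,0,-0.37],0],[0,[-0.42,0,-0.53],0],[0,[-0.58,0,-0.69],0]]';python3 -m pendant '[[0,[-0.19,0,-0.13],0],[0,[-0.37,0,-0.26],0],[0,[-0.58,0,-0.36],0],[0,[-0.80,0,-0.46],0],[0,[-1.0,0,-0.52],0]]'; python3 -m pendant '[[0,[1,0,-2],0],[0,[5,0,-6],0],[0,[9,0,-6],0],[0,[12,0,-6],0],[0,[12,0,-6],0]]';python3 - <<'E'
from h import *
for n in ('top','side'):
    c=cam(n);roi=((225,345),(190,250)) if n=='top' else ((215,345),(200,245))
    for o in coupons(c,roi): print(n,o)
cv2.imwrite('pics/s3.png',cv2.resize(c['frame'][170:290,180:380],(800,480),interpolation=cv2.INTER_CUBIC))
print(go(.5618,.160,.07,92))
E
```

```text
t: 4.8
ee_pos: [0.5768, 0.0144, 0.0158]
eef_rot: [[-0.006, 1.0, 0.0], [1.0, 0.006, 0.0], [0.0, 0.0, -1.0]]
ft_force: [0.3, 1.5, 0.1]
gripper_width: -0.0
t: 5.2
ee_pos: [0.5767, 0.0083, 0.0227]
eef_rot: [[-0.006, 1.0, 0.0], [1.0, 0.006, -0.0], [-0.0, 0.0, -1.0]]
ft_force: [-0.2, 0.2, -0.1]
gripper_width: -0.0003
t: 5.7
ee_pos: [0.5767, -0.0018, 0.0278]
eef_rot: [[-0.006, 1.0, -0.0], [1.0, 0.006, -0.0], [-0.0, -0.0, -1.0]]
ft_force: [0.8, -0.2, -0.3]
gripper_width: -0.0002
t: 6.2
ee_pos: [0.5754, 0.1255, 0.0891]
eef_rot: [[-0.015, 1.0, 0.002], [1.0, 0.015, 0.004], [0.004, 0.002, -1.0]]
ft_force: [-0.2, 0.1, 0.1]
gripper_width: -0.0003
top ([232.6, 196.0], 171, [0.6316, 0.2464], -46.4, np.float64(0.072), np.float64(0.078))
top ([247.5, 218.7], 188, [0.5619, 0.199], 1.7, np.float64(0.07), np.float64(0.027))
side ([268.3, 224.5], 264, [0.5562, 0.1052], 3.6, np.float64(0.103), np.float64(0.031))
([4.09, -1.35, 1.77], np.float64(-1.5))
```

View pics/s3.png

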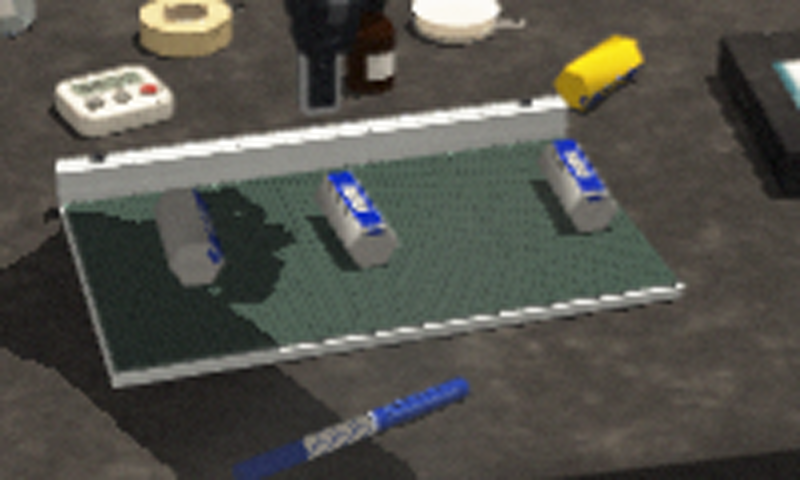

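Right coupon now has blue up (580,170). Left one next, pushed from its -y side towards +y.

```bash
python3 -m pendant '[[0,[3.3,-1.35,1.8],-1.5],[0,[3.3,-1.35,4.5],-1.5],[0,[3.3,-1.35,7.2],-1.5],[0,[3.3,-1.35,7.2],-1.5],[0,[3.3,-1.35,7.2],-1.5]]' ; python3 - <<'E'
from h import *
print(go(.5618,.171,.015,92))
c=cam('side');print(coupons(c,((215,345),(200,250))))
E
```

```text
t: 6.8
ee_pos: [0.5621, 0.1493, 0.0148]
eef_rot: [[-0.03, 1.0, -0.002], [1.0, 0.03, -0.001], [-0.001, -0.002, -1.0]]
ft_force: [1.0, -0.8, 0.2]
gripper_width: 0.0001
([2.17, 0.04, -0.03], np.float64(-0.3))
[([268.2, 224.4], 265, [0.5566, 0.1053], 3.7, np.float64(0.102), np.float64(0.031)), ([324.2, 246.1], 162, [0.4489, 0.0084], -86.7, np.float64(0.106), np.float64(0.019))]
```

```bash
python3 -m pendant '[[0,[1.0,0,0],0],[0,[1.7,0,0],0],[0,[2.0,0,0],0],[0,[2.15,0,0],0],[0,[2.25,0,0],0]]' ; python3 -m pendant '[[0,[0.13,0,-0.19],0],[0,[0.26,0,-0.37],0],[0,[0.42,0,-0.53],0],[0,[0.58,0,-0.69],0]]';python3 -m pendant '[[0,[0.19,0,-0.13],0],[0,[0.37,0,-0.26],0],[0,[0.58,0,-0.36],0],[0,[0.80,0,-0.46],0],[0,[1.0,0,-0.52],0]]'; python3 -m pendant '[[8.5,[-0.5,0,-3],0],[8.5,[-1,0,-8],0],[8.5,[-1,0,-12],0],[8.5,[5,0,-12],-20],[8.5,[9,0,-12],-30]]';python3 - <<'E'
from h import *
c=cam('top');print(coupons(c))
c=cam('side')
cv2.imwrite('pics/s4.png',cv2.resize(c['frame'][170:290,120:380],(780,360),interpolation=cv2.INTER_CUBIC))
print(go(.544,.356,.11,173))
E
```

```text
t: 7.35
ee_pos: [0.5615, 0.1731, 0.0158]
eef_rot: [[-0.033, 0.999, -0.0], [0.999, 0.033, -0.002], [-0.002, -0.0, -1.0]]
ft_force: [-0.6, -2.8, 2.0]
gripper_width: -0.0002
t: 7.75
ee_pos: [0.5613, 0.1804, 0.0229]
eef_rot: [[-0.033, 0.999, 0.0], [0.999, 0.033, 0.001], [0.001, 0.0, -1.0]]
ft_force: [-0.2, -0.5, 0.2]
gripper_width: -0.0004
t: 8.25
ee_pos: [0.5609, 0.1902, 0.0279]
eef_rot: [[-0.033, 0.999, 0.0], [0.999, 0.033, 0.0], [0.0, 0.0, -1.0]]
ft_force: [-0.2, -0.5, -0.1]
gripper_width: -0.0002
t: 8.75
ee_pos: [0.5606, 0.2785, 0.1499]
eef_rot: [[-0.326, 0.945, 0.004], [0.945, 0.326, -0.0], [-0.002, 0.004, -1.0]]
ft_force: [1.1, 1.1, 0.7]
gripper_width: 0.0719
[([322.9, 214.7], 231, [0.5757, -0.0275], 0.0, np.float64(0.064), np.float64(0.031))]
([6.64, 1.2, 4.01], np.float64(-63.2))
```

View pics/s4.png

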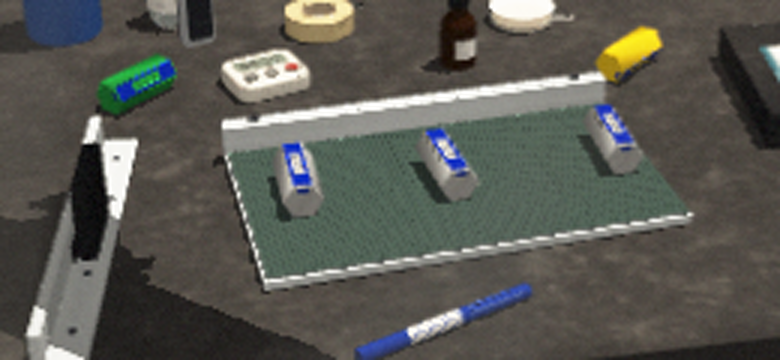

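All three show blue on top. Now to the straightedge grip.

```bash
python3 -m pendant '[[8.5,[6.6,1.2,2],-8],[8.5,[6.6,1.2,2],-17],[8.5,[6.6,1.2,2],-25],[8.5,[6.6,1.2,2],-34],[8.5,[6.6,1.2,2],-42]]'; python3 -m pendant '[[8.5,[0,0,0],-8],[8.5,[0,0,0],-17],[8.5,[0,0,0],-21],[8.5,[0,0,0],-21]]'; python3 - <<'E'
from h import *
print(go(.544,.356,.033,173),manip.state()['qpos'])
c=cam('top');print(coupons(c))
c2=cam('side')
a=cv2.resize(c['frame'][165:285,165:265],(500,600),interpolation=cv2.INTER_CUBIC)
b=cv2.resize(c2['frame'][180:300,115:175],(300,600),interpolation=cv2.INTER_CUBIC)
cv2.imwrite('pics/s5.png',np.hstack([a,b]))
for dx in(-32,32):
  for dyy in (-7,7):
    p=np.array([.544,.356])+dx*1e-3*np.array([np.cos(np.radians(173)),np.sin(np.radians(173))])+dyy*1e-3*np.array([np.cos(np.radians(83)),np.sin(np.radians(83))])
    print(proj(c,[*p,.065]).round(1),proj(c2,[*p,.065]).round(1))
E
```

```text
t: 9.35
ee_pos: [0.5472, 0.3464, 0.1274]
eef_rot: [[-0.878, 0.478, -0.001], [0.478, 0.878, -0.0], [0.0, -0.0, -1.0]]
ft_force: [1.1, 0.5, -0.1]
gripper_width: 0.0849
t: 9.75
ee_pos: [0.5475, 0.3458, 0.1273]
eef_rot: [[-0.99, 0.138, -0.001], [0.138, 0.99, 0.0], [0.001, -0.0, -1.0]]
ft_force: [0.3, -0.2, -1.1]
gripper_width: 0.0855
([0.48, 0.96, 9.43], np.float64(-0.9)) [ 0.08489473  0.84662914 -1.0669715   1.62668821  0.79567327  1.16172075
  0.25432302]
[]
[196.7 211.7] [154.5 214.3]
[192.1 211.1] [147.7 214.5]
[193.  233.2] [150.2 230. ]
[188.4 232.5] [143.  230.2]
```

View pics/s5.png

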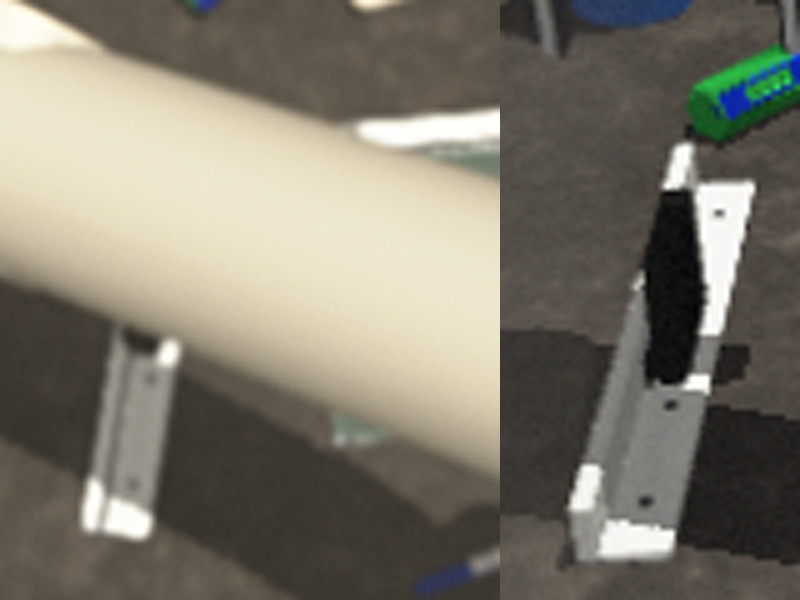

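```bash
python3 -m pendant '[[8.5,[0.93,0.54,2],-1],[8.5,[0.93,0.54,5],-1],[8.5,[0.93,0.54,8],-1],[8.5,[0.93,0.54,9.4],-1],[8.5,[0.93,0.54,9.4],-1]]'; python3 -m pendant '[[0,[0,0,0],0],[0,[0,0,0],0],[0,[0,0,0],0],[0,[0,0,0],0],[0,[0,0,0],0]]' 80; python3 -m pendant '[[0,[0,0,0],0],[0,[0,0,0],0],[0,[0,0,0],0]]' 80;  python3 - <<'E'
from h import *
s=manip.state();print(s['ee_pos'],s['ft_force'])
c=cam('side');print(cv2.imwrite('pics/side_g.png',c['frame']))
E
```

```text
t: 10.35
ee_pos: [0.5373, 0.3516, 0.0309]
eef_rot: [[-0.993, 0.12, -0.004], [0.12, 0.993, -0.003], [0.004, -0.003, -1.0]]
ft_force: [-0.2, -1.0, 0.1]
gripper_width: 0.0849
t: 10.85
ee_pos: [0.5398, 0.3535, 0.0348]
eef_rot: [[-0.993, 0.121, 0.002], [0.121, 0.993, 0.002], [-0.001, 0.002, -1.0]]
ft_force: [0.9, 2.1, -6.5]
gripper_width: 0.0129
t: 11.15
ee_pos: [0.5397, 0.3532, 0.0346]
eef_rot: [[-0.993, 0.121, 0.001], [0.121, 0.993, 0.001], [-0.001, 0.001, -1.0]]
ft_force: [0.1, 1.0, 5.7]
gripper_width: 0.0131
[0.53972524 0.35321031 0.03457729] [0.05452823 1.02129247 5.67056254]
True
```

```bash
python3 -m pendant '[[0,[0,0,-1.5],0],[0,[0,0,-4],0],[0,[0,0,-7],0],[0,[0,0,-8],0],[0,[0,0,-8],0]]' 100; python3 -m pendant '[[0,[0.3,-4,0],5],[0,[0.7,-9,0],13],[0,[1,-14,0],21],[0,[1.2,-18,0],29],[0,[1.5,-22,0],37]]';  python3 - <<'E'
from h import *
print(go(.4916,.0863,.115,95),manip.state()['qpos'])
E
```

```text
t: 11.7
ee_pos: [0.5399, 0.3529, 0.1153]
eef_rot: [[-0.993, 0.121, 0.002], [0.121, 0.993, 0.001], [-0.002, 0.001, -1.0]]
ft_force: [-0.2, -0.1, -3.3]
gripper_width: 0.0127
t: 12.2
ee_pos: [0.4962, 0.133, 0.1121]
eef_rot: [[-0.715, 0.699, -0.003], [0.699, 0.715, -0.001], [0.001, -0.003, -1.0]]
ft_force: [1.2, -1.1, -3.7]
gripper_width: 0.0123
([-2.93, -3.66, -0.29], np.float64(40.7)) [ 0.48267234  0.62024399 -1.02389465  1.97334613  0.66535718  0.93394641
 -0.08714425]
```

```bash
python3 -m pendant '[[0,[-1,-1,0],8],[0,[-1.5,-2,0],16],[0,[-2,-3,0],24],[0,[-2.9,-3.7,0],32],[0,[-2.9,-3.7,0],40]]'; python3 -m pendant '[[0,[0,0,0],0],[0,[0,0,0],0],[0,[0,0,0],0]]';  python3 - <<'E'
from h import *
s=manip.state();p=s['ee_pos'];R=s['eef_rot'];print(go(.4916,.0863,.115,95),s['ft_force'])
t=cam('top');c=cam('side');print(coupons(t))
zb=p[2]-.0346
for n,cc in(('top',t),('side',c)):
  for sx in(-.14,.14):
    for (sy,sz) in((.02,.026),(.012,.026),(-.014,.005)):
      q=np.array(p)+R[:,0]*sx+R[:,1]*sy;q[2]=zb+sz;print(n,sx,sy,proj(cc,q).round(1))
a=t['frame'][160:300,210:350];b=c['frame'][140:300,150:390]
cv2.imwrite('pics/s6.png',np.hstack([cv2.resize(a,(350,350),interpolation=3),cv2.resize(b,(450,350)[:2],interpolation=3)]))
cv2.imwrite('pics/topraw.png',t['frame']);cv2.imwrite('pics/sideraw.png',c['frame'])
E
```

```text
t: 12.7
ee_pos: [0.4919, 0.0862, 0.1122]
eef_rot: [[-0.097, 0.995, -0.003], [0.995, 0.097, -0.002], [-0.002, -0.003, -1.0]]
ft_force: [-1.0, -0.0, -3.6]
gripper_width: 0.0127
t: 13.0
ee_pos: [0.4925, 0.0896, 0.1133]
eef_rot: [[-0.109, 0.994, -0.001], [0.994, 0.109, 0.0], [0.0, -0.001, -1.0]]
ft_force: [0.8, -0.5, -2.9]
gripper_width: 0.0127
([-0.31, -0.13, -0.17], np.float64(1.3)) [ 0.77336301 -0.49695078 -2.85795247]
[]
top -0.14 0.02 [332.6 226.8]
top -0.14 0.012 [333.  229.6]
top -0.14 -0.014 [333.3 239.7]
top 0.14 0.02 [232.6 236.9]
top 0.14 0.012 [232.9 239.8]
top 0.14 -0.014 [234.6 249.7]
side -0.14 0.02 [341.2 192.1]
side -0.14 0.012 [342.7 193.8]
side -0.14 -0.014 [347.1 208.1]
side 0.14 0.02 [211.4 210.5]
side 0.14 0.012 [212.2 212.4]
side 0.14 -0.014 [215.4 228.1]
```

View pics/s6.png

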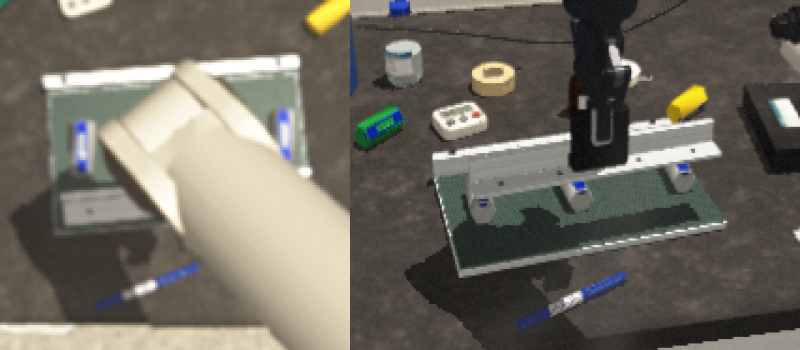

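```bash
python3 - <<'E'
from h import *
t=cam('top')
for r in(((234,252),(200,233)),((316,329),(200,226))):
  for o in coupons(t,r): print(o)
R=np.array([[np.cos(np.radians(5)),-np.sin(np.radians(5))],[np.sin(np.radians(5)),np.cos(np.radians(5))]])
for q in((.5757,-.0275),(.562,.2135)): print(R.T@(np.array(q)-[.5656,.1005]))
# stop: bright strip rows, end-stop top edge line (z=.0315)
f=t['frame'].min(2); 
pts=[]
for u in list(range(233,246))+list(range(306,326)):
    col=f[175:200,u].astype(int); k=np.where(col>130)[0]
    if len(k): pts.append((u,175+k.min(),175+k.max()))
A=np.array([plane(t,u,b+.5,.0315)[:2] for u,a,b in pts]);B=np.array([plane(t,u,a-.5,.0315)[:2] for u,a,b in pts])
for P in(A,B): k=np.polyfit(P[:,1],P[:,0],1);print('stop edge x at y=.1',np.polyval(k,.1).round(4),'yaw',-np.degrees(np.arctan(k[0])).round(2))
print(go(.4916,.0863,.0490,95))
E
```

```text
([243.7, 218.4], 245, [0.5627, 0.2105], -6.8, np.float64(0.069), np.float64(0.044))
([322.2, 215.0], 265, [0.5747, -0.0255], -5.2, np.float64(0.07), np.float64(0.039))
[-0.00109437 -0.12839319]
[0.0062623  0.11288376]
stop edge x at y=.1 0.6304 yaw 1.46
stop edge x at y=.1 0.6648 yaw 5.28
([-0.31, -0.16, 6.46], np.float64(1.2))
```

```bash
python3 -m pendant '[[0,[0,0,2],1.1],[0,[0,0,4.5],1.1],[0,[0,0,5.8],1.1],[0,[0,0,6.3],1.1],[0,[0,0,6.3],1.1]]' 110; python3 -m pendant '[[0,[0,0,0],0]]'; python3 - <<'E'
from h import *
print(go(.4913,.0897,.0488,95.1),manip.state()['ft_torque'])
c=cam('side')
cv2.imwrite('pics/s7.png',cv2.resize(c['frame'][170:280,185:365],(792,484),interpolation=cv2.INTER_CUBIC))
E
```

```text
t: 13.65
ee_pos: [0.4927, 0.0895, 0.0504]
eef_rot: [[-0.087, 0.996, -0.001], [0.996, 0.087, 0.0], [0.0, -0.001, -1.0]]
ft_force: [0.0, -0.0, -2.8]
gripper_width: 0.0127
t: 13.75
ee_pos: [0.4936, 0.0897, 0.0515]
eef_rot: [[-0.087, 0.996, 0.001], [0.996, 0.087, 0.0], [0.0, 0.001, -1.0]]
ft_force: [0.3, 0.4, -3.4]
gripper_width: 0.0126
([0.02, -0.23, 0.27], np.float64(-0.1)) [ 0.06100407 -0.00527447  0.03339672]
```

View pics/s7.png

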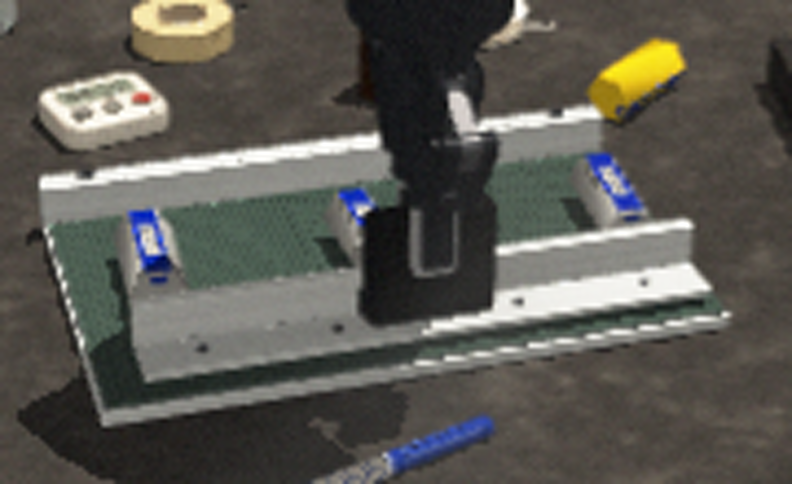

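The straightedge is level over the mat with the wall forward. Its left end (133,290) only just covers the left coupon, while there is spare length on the right (692,222), so I'll shift it 5 mm left, lower it slightly and push.

```bash
python3 -m pendant '[[0,[0.5,0,0.2],0],[0,[0.5,0,0.25],0],[0,[0.5,1,0.25],0],[0,[0.5,1.8,0.25],0],[0,[0.5,2.6,0.25],0]]' 110; python3 -m pendant '[[0,[0,0.7,0],0],[0,[0,1.4,0],0],[0,[0,2.1,0],0],[0,[0,2.8,0],0],[0,[0,3.4,0],0]]';  python3 - <<'E'
from h import *
print(go(.5656-.003*.996,.1005,.0488,95.1),manip.state()['ft_torque'])
E
```

```text
t: 14.3
ee_pos: [0.5187, 0.0963, 0.0482]
eef_rot: [[-0.086, 0.996, -0.001], [0.996, 0.086, -0.001], [-0.0, -0.001, -1.0]]
ft_force: [-7.0, -2.0, 0.9]
gripper_width: 0.0128
t: 14.8
ee_pos: [0.5512, 0.0993, 0.0476]
eef_rot: [[-0.087, 0.996, -0.004], [0.996, 0.087, -0.001], [-0.0, -0.004, -1.0]]
ft_force: [-5.3, -1.5, -0.4]
gripper_width: 0.0125
([0.02, 1.15, -0.13], np.float64(-0.1)) [-0.05936593  1.25184618  0.08861044]
```

```bash
python3 -m pendant '[[0,[0,0.4,-0.1],0],[0,[0,0.7,-0.1],0],[0,[0,0.9,-0.1],0],[0,[0,1.0,-0.1],0]]'; python3 -m pendant '[[0,[0,0.1,0],0],[0,[0,0.2,0],0]]';python3 -m pendant '[[0,[0,0.1,0],0],[0,[0,0.2,0],0]]'
```

```text
t: 15.2
ee_pos: [0.5623, 0.1002, 0.0491]
eef_rot: [[-0.086, 0.996, -0.001], [0.996, 0.086, -0.0], [-0.0, -0.001, -1.0]]
ft_force: [-3.7, -0.6, -3.5]
gripper_width: 0.0126
t: 15.4
ee_pos: [0.5642, 0.1004, 0.0492]
eef_rot: [[-0.087, 0.996, -0.0], [0.996, 0.087, -0.0], [-0.0, -0.0, -1.0]]
ft_force: [-2.3, 0.1, -4.1]
gripper_width: 0.0123
t: 15.6
ee_pos: [0.5646, 0.1004, 0.0491]
eef_rot: [[-0.087, 0.996, -0.003], [0.996, 0.087, -0.001], [-0.001, -0.003, -1.0]]
ft_force: [-9.4, -1.5, 2.3]
gripper_width: 0.0125
```

```bash
python3 -m pendant '[[0,[0,0.1,0],0],[0,[0,0.1,0],0]]'; python3 -m pendant '[[0,[0,0.1,0],0],[0,[0,0.1,0],0]]';python3 -m pendant '[[0,[0,0.1,0],0],[0,[0,0.1,0],0]]'
```

```text
t: 15.8
ee_pos: [0.5646, 0.1004, 0.049]
eef_rot: [[-0.087, 0.996, -0.005], [0.996, 0.087, -0.002], [-0.001, -0.005, -1.0]]
ft_force: [-9.7, -1.3, 1.7]
gripper_width: 0.0123
t: 16.0
ee_pos: [0.5647, 0.1004, 0.0489]
eef_rot: [[-0.087, 0.996, -0.007], [0.996, 0.087, -0.002], [-0.002, -0.007, -1.0]]
ft_force: [-12.0, -1.1, 2.8]
gripper_width: 0.0121
t: 16.2
ee_pos: [0.5647, 0.1004, 0.0487]
eef_rot: [[-0.087, 0.996, -0.008], [0.996, 0.087, -0.003], [-0.002, -0.008, -1.0]]
ft_force: [-15.2, -2.6, 4.6]
gripper_width: 0.0125
```

```bash
python3 - <<'E'
from h import *
print(manip.state()['ft_torque'])
c=cam('side')
cv2.imwrite('pics/s8.png',cv2.resize(c['frame'][165:275,185:365],(792,484),interpolation=cv2.INTER_CUBIC))
E
```

```text
[-0.46034952  3.30694485 -0.01103959]
```

View pics/s8.png

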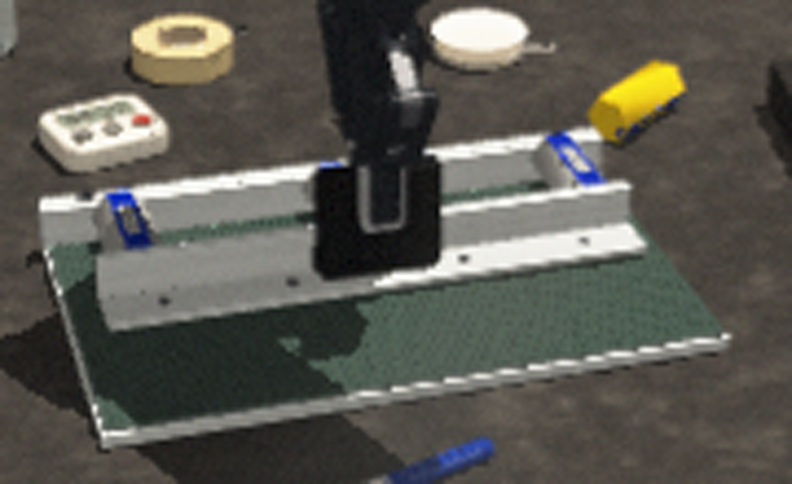

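Snug in appearance: the left coupon (128,220) and right one (575,160) reach the stop, with the force building against it. I'll press a little more, retreat, lift and inspect.

```bash
python3 -m pendant '[[0,[0,0.1,0],0],[0,[0,0.2,0],0],[0,[0,0.2,0],0]]'; python3 -m pendant '[[0,[0,-0.6,0],0],[0,[0,-1.2,0],0],[0,[0,-2.5,0],0],[0,[0,-4.5,0],0]]'; python3 -m pendant '[[0,[0,-0.5,-2],0],[0,[0,-1,-5],0],[0,[0,-1,-7],0],[0,[0,-1,-7],0]]'; python3 - <<'E'
from h import *
print(go(.5397,.3532,.115,173.1))
c=cam('side')
cv2.imwrite('pics/s9.png',c['frame'])
E
```

```text
t: 16.55
ee_pos: [0.5648, 0.1005, 0.0483]
eef_rot: [[-0.088, 0.996, -0.012], [0.996, 0.088, -0.004], [-0.003, -0.012, -1.0]]
ft_force: [-18.0, -1.4, 7.8]
gripper_width: 0.0125
t: 16.95
ee_pos: [0.5293, 0.0978, 0.0504]
eef_rot: [[-0.086, 0.996, 0.005], [0.996, 0.086, 0.002], [0.001, 0.006, -1.0]]
ft_force: [-1.0, -0.3, -2.5]
gripper_width: 0.0127
t: 17.35
ee_pos: [0.5203, 0.0973, 0.1228]
eef_rot: [[-0.086, 0.996, 0.009], [0.996, 0.086, 0.001], [0.0, 0.009, -1.0]]
ft_force: [0.5, 0.6, -3.0]
gripper_width: 0.0121
([25.33, 4.13, 0.83], np.float64(-78.1))
```

```bash
python3 -m pendant '[[0,[4,0,0],-5],[0,[8,0.5,0],-13],[0,[12,1,0],-21],[0,[16,1.5,0],-29],[0,[20,2,0],-37]]'; python3 - <<'E'
from h import *
print(go(.5397,.3532,.115,173.1))
E
```

```text
t: 17.9
ee_pos: [0.5193, 0.2984, 0.1177]
eef_rot: [[-0.672, 0.74, -0.0], [0.74, 0.672, -0.0], [-0.0, -0.001, -1.0]]
ft_force: [1.1, -0.2, -3.0]
gripper_width: 0.0123
([2.69, 5.2, 0.27], np.float64(-40.9))
```

```bash
python3 -m pendant '[[0,[1,2,0],-8],[0,[2,4,0],-16],[0,[2.7,5.2,0],-24],[0,[2.7,5.2,0],-32],[0,[2.7,5.2,0],-40]]';python3 -m pendant '[[0,[0,0,0],-0.5],[0,[0,0,0],-0.5]]'; python3 - <<'E'
from h import *
print(go(.5397,.3532,.0346,173.1))
c=cam('side')
cv2.imwrite('pics/s10.png',cv2.resize(c['frame'][170:280,125:365],(800,367),interpolation=cv2.INTER_CUBIC))
E
```

```text
t: 18.4
ee_pos: [0.5395, 0.3528, 0.1172]
eef_rot: [[-0.991, 0.134, -0.001], [0.134, 0.991, -0.0], [0.001, -0.0, -1.0]]
ft_force: [-0.7, -1.1, -2.9]
gripper_width: 0.0124
t: 18.6
ee_pos: [0.5396, 0.3518, 0.1178]
eef_rot: [[-0.991, 0.135, -0.001], [0.135, 0.991, -0.0], [0.001, -0.0, -1.0]]
ft_force: [-0.6, 0.4, -2.8]
gripper_width: 0.0124
([-0.0, 0.14, 8.32], np.float64(-0.8))
```

Picture limit reached, so I check numerically: blue faces cast onto z = 0.038 in the plate frame should sit at equal x with plate yaw.

```bash
cat >> h.py <<'E'
def blues(c,mn=15):
    f=c['frame'].astype(int);b,g,r=f[...,0],f[...,1],f[...,2]
    m=((b>r+35)&(b>g+25)).astype(np.uint8);m=cv2.morphologyEx(m,cv2.MORPH_CLOSE,np.ones((7,7)))
    n,L,st,ce=cv2.connectedComponentsWithStats(m);a=np.radians(5.1);R=np.array([[np.cos(a),-np.sin(a)],[np.sin(a),np.cos(a)]])
    for i in range(1,n):
        if st[i,4]<mn: continue
        P=np.array([plane(c,u,v,.038)[:2] for v,u in np.argwhere(L==i)]);Q=(P-[.5656,.1005])@R
        if abs(Q.mean(0)[0])>.1 or abs(Q.mean(0)[1])>.16: continue
        h=cv2.minAreaRect(Q.astype(np.float32)*1000);_,vv=np.linalg.eigh(np.cov((Q-Q.mean(0)).T));v=vv[:,1]
        print(ce[i].round(1),st[i,4],'plate mm: mean',(Q.mean(0)*1000).round(1),'x',(Q[:,0].min()*1000).round(1),(Q[:,0].max()*1000).round(1),'yaw rel',np.degrees(np.arctan(v[1]/v[0])).round(1))
E
python3 - <<'E'
from h import *
for n in('side','top'): print(n);blues(cam(n))
E
```

```text
side
[315.7 201.4] 82 plate mm: mean [  42.2 -124.2] x 4.3 76.3 yaw rel 0.2
[263.  208.8] 89 plate mm: mean [40.7  4.1] x 5.2 75.2 yaw rel -0.4
[214.1 215.3] 95 plate mm: mean [ 40.8 116.2] x 4.9 75.7 yaw rel -0.3
top
[321.  197.3] 91 plate mm: mean [  49.8 -126.6] x 19.7 81.2 yaw rel 1.5
[278.1 198.1] 65 plate mm: mean [57.7  1.6] x 33.2 79.8 yaw rel 1.8
```

All three are even (mean x within 1.5 mm, relative yaw under 0.5°). Now I set the straightedge down at its old place.

```bash
python3 -m pendant '[[0,[0,0.1,4],0],[0,[0,0.1,6.8],0],[0,[0,0.1,7.6],0],[0,[0,0.1,8.0],0],[0,[0,0.1,8.2],0]]'; python3 -m pendant '[[0,[0,0,0.05],0],[0,[0,0,0.1],0]]'; 
```

```text
t: 19.25
ee_pos: [0.5404, 0.3539, 0.0383]
eef_rot: [[-0.991, 0.132, 0.001], [0.132, 0.991, 0.001], [-0.001, 0.001, -1.0]]
ft_force: [-0.0, 0.0, -2.6]
gripper_width: 0.0125
t: 19.45
ee_pos: [0.5406, 0.3538, 0.0377]
eef_rot: [[-0.991, 0.131, 0.002], [0.131, 0.991, 0.001], [-0.002, 0.001, -1.0]]
ft_force: [0.6, 0.0, -3.0]
gripper_width: 0.0126
```

```bash
python3 -m pendant '[[0,[0,0,0.15],0],[0,[0,0,0.25],0],[0,[0,0,0.3],0]]'; python3 -m pendant '[[0,[0,0,0.05],0],[0,[0,0,0.05],0]]' 
```

```text
t: 19.75
ee_pos: [0.5403, 0.3533, 0.0347]
eef_rot: [[-0.991, 0.131, 0.001], [0.131, 0.991, -0.0], [-0.001, 0.0, -1.0]]
ft_force: [-2.1, -2.9, 8.4]
gripper_width: 0.0124
t: 19.95
ee_pos: [0.5403, 0.3533, 0.0347]
eef_rot: [[-0.991, 0.131, 0.001], [0.131, 0.991, -0.0], [-0.001, -0.0, -1.0]]
ft_force: [-2.4, -3.1, 8.2]
gripper_width: 0.0126
```

```bash
python3 -m pendant '[[5,[0,0,0],0],[5,[0,0,0],0],[5,[0,0,0],0],[5,[0,0,0],0]]' 20; python3 -m pendant '[[5,[0,0,-2],0],[5,[0,0,-6],0],[5,[0,0,-11],0],[5,[0,0,-16],0],[5,[0,0,-16],0]]'; python3 - <<'E'
from h import *
print(go(.42,-.35,.22,45))
E
```

```text
t: 20.35
ee_pos: [0.5399, 0.3533, 0.0328]
eef_rot: [[-0.991, 0.131, 0.0], [0.131, 0.991, 0.0], [-0.0, 0.0, -1.0]]
ft_force: [-0.1, 0.0, -0.1]
gripper_width: 0.0498
t: 20.85
ee_pos: [0.5421, 0.3575, 0.2024]
eef_rot: [[-0.991, 0.13, 0.01], [0.13, 0.991, 0.008], [-0.009, 0.01, -1.0]]
ft_force: [0.5, 0.4, 0.4]
gripper_width: 0.0499
([2.86, -71.71, -2.48], np.float64(127.5))
```

```bash
python3 -m pendant '[[5,[2,-5,-2],8],[5,[4,-10,-2],16],[5,[5,-15,-2],24],[5,[5,-20,-2],32],[5,[5,-25,-2],40]]'; python3 - <<'E'
from h import *
print(go(.42,-.35,.22,45))
E
```

```text
t: 21.35
ee_pos: [0.458, 0.1219, 0.2133]
eef_rot: [[-0.672, 0.74, 0.001], [0.74, 0.672, -0.001], [-0.001, -0.0, -1.0]]
ft_force: [1.6, -0.5, 0.5]
gripper_width: 0.0498
([-32.38, -34.54, -0.62], np.float64(87.2))
```

```bash
python3 -m pendant '[[5,[-3.3,-3.5,0],8],[5,[-6.6,-7,0],16],[5,[-10,-10.5,0],24],[5,[-13.5,-14,0],32],[5,[-17,-18,0],40]]'; python3 - <<'E'
from h import *
print(go(.40,-.38,.22,45))
E
```

```text
t: 21.85
ee_pos: [0.4414, -0.1223, 0.2138]
eef_rot: [[-0.038, 0.999, 0.002], [0.999, 0.038, -0.001], [-0.002, 0.001, -1.0]]
ft_force: [1.6, -0.1, 0.4]
gripper_width: 0.0501
([-25.59, -5.12, -0.59], np.float64(47.2))
```

```bash
python3 -m pendant '[[5,[-5,-1,0],8],[5,[-10,-2,0],16],[5,[-15,-3,0],24],[5,[-20,-4,0],32],[5,[-25,-5,0],40]]'; python3 -m pendant '[[5,[0,0,0],0],[5,[0,0,0],0]]'; python3 - <<'E'
from h import *
c=cam('top');s=cam('side')
for x in(c,s): print('--');blues(x)
print(coupons(c,((225,345),(193,250))))
# compare bystanders with the first pictures
for n,x in(('top',c),('side',s)):
    d=cv2.absdiff(cv2.imread(f'pics/{n}0.png'),x['frame']).max(2);m=(d>50).astype(np.uint8);m=cv2.morphologyEx(m,cv2.MORPH_OPEN,np.ones((2,2)))
    k,L,st,ce=cv2.connectedComponentsWithStats(m);print(n,[(st[i].tolist()) for i in range(1,k) if st[i,4]>8])
f=c['frame'];q=np.zeros(f.shape[:2],np.uint8);q[165:290,170:222]=(f.min(2)[165:290,170:222]>110)*255
cs=max(cv2.findContours(q,0,1)[0],key=cv2.contourArea);P=np.array([plane(c,*p[0],.005)[:2] for p in cs],np.float32);print('se',cv2.minAreaRect(P))
E
```

```text
t: 22.35
ee_pos: [0.4027, -0.3693, 0.2138]
eef_rot: [[0.613, 0.79, 0.001], [0.79, -0.613, -0.001], [-0.0, 0.001, -1.0]]
ft_force: [0.7, -0.1, 0.1]
gripper_width: 0.0497
t: 22.55
ee_pos: [0.4028, -0.3683, 0.2131]
eef_rot: [[0.61, 0.792, 0.001], [0.792, -0.61, 0.0], [0.001, 0.0, -1.0]]
ft_force: [-0.2, 0.9, -0.1]
gripper_width: 0.0499
--
[321.  197.2] 93 plate mm: mean [  50.1 -126.6] x 19.7 81.2 yaw rel 1.7
[278.3 201. ] 95 plate mm: mean [49.   1.8] x 18.3 79.8 yaw rel -0.0
[240.6 204. ] 92 plate mm: mean [ 49.1 115.2] x 18.3 79.9 yaw rel 1.0
--
[315.7 201.3] 78 plate mm: mean [  42.5 -124.3] x 8.2 75.6 yaw rel 0.1
[263.  208.8] 89 plate mm: mean [40.7  4.1] x 5.2 75.2 yaw rel -0.4
[214.  214.9] 90 plate mm: mean [ 42.6 116.2] x 5.5 75.7 yaw rel -0.3
[([320.6, 200.3], 159, [0.6199, -0.0209], 6.8, np.float64(0.049), np.float64(0.033))]
top [[191, 181, 9, 43, 116], [195, 183, 18, 91, 244], [319, 189, 7, 20, 121], [276, 193, 9, 37, 241], [239, 196, 8, 20, 138], [310, 204, 8, 22, 141], [246, 209, 9, 21, 137], [307, 208, 2, 5, 10], [197, 214, 6, 23, 69], [190, 220, 4, 9, 18], [189, 226, 4
[... 566 characters left out ...]
129, 21, 16, 157], [435, 140, 6, 4, 12], [463, 149, 60, 31, 321], [540, 176, 20, 7, 68], [553, 184, 7, 3, 16], [469, 186, 76, 113, 2086], [309, 196, 15, 16, 83], [553, 196, 7, 4, 20], [393, 201, 2, 5, 10], [257, 203, 20, 28, 188], [306, 207, 12, 17, 122], [149, 209, 12, 49, 221], [209, 209, 13, 17, 103], [391, 208, 4, 12, 38], [150, 217, 20, 75, 218], [222, 218, 13, 17, 152], [218, 229, 3, 3, 9], [135, 235, 13, 57, 221], [390, 244, 4, 7, 25], [130, 249, 12, 35, 104], [131, 287, 2, 6, 12], [545, 305, 11, 15, 64], [538, 323, 5, 4, 14], [354, 366, 33, 50, 547], [500, 392, 30, 28, 421]]
se ((0.5446239113807678, 0.35675710439682007), (0.048391953110694885, 0.29003071784973145), 82.65792083740234)
```

```bash
python3 -m pendant '[[5,[0,0,0],0],[5,[0,0,0],0]]'; python3 -c "
from cell import manip
print(manip.sign_off())"
```

```text
t: 22.85
ee_pos: [0.4037, -0.3663, 0.2131]
eef_rot: [[0.607, 0.795, 0.0], [0.795, -0.607, -0.0], [-0.0, 0.0, -1.0]]
ft_force: [1.1, -1.6, 0.0]
gripper_width: 0.0499
the job is handed in; nothing more can be done
None
```

The job was handed in at about 23 s. All three coupons sit blue face up against the end stop, and the straightedge is back on the worktop.

**What I did:** I rolled the right coupon two flats towards -y and the left coupon one flat towards +y; the middle one was already right. I pushed all three with the straightedge's working face until they stopped, pressing with about 18 N. The straightedge then went back left of the plate, and the arm withdrew.

**Last checks:**
- **Coupons:** Mean positions along the plate agree within about 2 mm. Yaw relative to the plate is under 0.5° in the side view and up to 1.7° in the coarser top view. Their far ends measure 80–81 mm, against the stop at 81 mm.
- **Straightedge:** It stands about 6 mm nearer the plate than it began, and clear of it. Part of that may have come from the jaws closing on the grip.
- **Bystanders:** Comparing first and last pictures shows no change at the marker, timer, dropper or look-alikes. There were small changes near the caliper, which the arm only passed more than 0.2 m above. I took these for arm or shadow and did not check further.
- **Picture limit:** I used all 12 views before the straightedge was put down, so the final checks were numerical only. The push end point implied the stop at about 83 mm, 2 mm off the nominal, which is within the calibration error.

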